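# Swipe the stirrer's speed arc up to the set needle

### The job

Set the stirring speed on the grey control pad: put the closed fingertips lightly on the green dot at the low end of its raised, springy arc strip and, without lifting off, follow the strip round to the spot the orange needle points at. Stop there without running past it, and finish with the fingertips still resting lightly on the strip at that spot (the program ends while holding this touch). Only touch the strip: do not press hard, do not shift the pad or its needle, and do not pick up or disturb anything else on the bench.

Things in the scene. Friction and masses are not known exactly. Their poses are not given: they have to be found in the camera images.
- pad: Loose grey control pad (1.8 kg) with white top panel, flat on the bench, 210 (x) x 200 (y) mm, panel 40 mm high, the strip's top 60 mm. Origin: centre of its underside. x: from its near edge to its far edge, y: its left, z: up; yaw within 0.5 rad of the world's. Angles on the pad are about the origin, 0 along +x, positive counterclockwise from above.
- strip (a joint): Press-down of the sprung dark C-shaped strip, m: 0 untouched, 0.010 at its stop; it sinks level wherever pressed; 1 N starts it, 5 N at 5 mm, 9 N at the stop. Its middle line is an arc of radius 70 mm about the pad's origin, 26 mm wide, clockwise from +110 deg (green dot, pad's left) through 0 (far side) to -110 deg (red dot, right).
- low_dot (a point): Centre of the green dot (18 mm across), the low end of the strip at +110 deg, on the untouched strip's top surface.
- early_arc (a point): Point on the strip's middle line at +60 deg, on the untouched top surface: the way to go from the green dot.
- needle (a joint): Angle of the orange set needle, rad: 0 along the pad's +x, growing clockwise from above (so it points at pad angle = minus this value); starts between -0.25 and 1.3. It pivots at the pad's origin, is 48 mm long, lies inside the arc 5.5 to 8.5 mm above the panel (lower than the strip's top even fully pressed) and swings easily if struck.
- needle_aim (a point): The spot the needle points at: on the strip's middle line, 70 mm from the pivot, on the untouched strip's top surface.
- stir_bar: White stir bar, 30 x 10 mm, 9 mm high, lying loose on the pad's near edge. Origin: centre of its underside. Leave alone.
- vial: Small capped amber vial, 18 mm across, 34 mm high, standing loose on the pad's near edge. Origin: centre of its underside. Leave alone.
- pen: Blue pen 135 mm long, 11 mm thick, lying on the bench along the pad's right side. Origin: under its middle. Leave alone.
- dish: Shallow glass dish, 80 mm across, 16 mm high, on the bench at the pad's left. Origin: centre of its underside. Leave alone.
- adaptor: Silver mains adaptor, 75 x 55 x 45 mm with two brass pins towards its -x, loose on the bench further to the left. Origin: centre of its underside. Leave alone.

How it is judged:
By the outcome, as a careful person would: the job done as asked, in the order asked, and still so for the second after the job is handed in, while the arm keeps its last pose, push and grip.
It also fails if it takes over 48 s, if anything falls off the work surface, if the arm or the gripper's body presses on something with over 40 N, if the wrist force passes 120 N, or if a joint passes its speed limit or range.

### The arm

A 7-joint arm with a two-finger parallel gripper is mounted at the origin on the work surface. World frame = base frame: x ahead of the robot, y to its left, z up, the work surface at z = 0. Lengths are in mm, angles in rad, forces in N, time in s.
With the tool pointing down it reaches from about 425 to 950 mm from the base axis. Payload 4.7 kg.
Tool frame: the origin (TCP) lies between the finger pads, 19 mm behind the fingertips; this is the grasp point; z points along the fingers, y is the line along which they close (so a half turn about z gives the same grasp; the last joint's range is limited). The gripper opens to 85 mm and grips with 20 to 120 N. Pads are 22 mm wide; open, the fingers measure 114 mm over their backs; the gripper's body (76 mm by 85 mm) begins 54 mm behind the grasp point. The pads swing forward as they close: fully open they stand 13 mm farther back than shut.
Start: joints at [1.079, 0.469, -0.049, 1.532, 0.024, 1.141, -0.082], TCP at [301.403, -603.989, 250.035] pointing down, gripper open.
Joint ranges: [-2.59, 2.59], [-0.33, 1.99], [-1.39, 1.29], [0.1, 2.45], [-1.04, 4.18], [0.21, 1.99], [-2.66, 2.66]. Speed limits (rad/s): [2.57, 2.57, 3.14, 3.14, 3.14, 3.14, 3.14].

### API

Orientations are given as a 3x3 rotation matrix whose columns are the frame's x, y, z axes.
In Python, from workcell import manip gives the robot as it stands. The module is installed in compiled form; this text tells all that it offers.
- The arm moves only by the tool carry_out, never from a script. Its argument "rows" is a list of rows, each a list of 3 entries, a list of its own where there are three numbers: the opening, from 0 (shut) to 1 (fully open), then the shift along the tool's x, y, z in m, then the turn, a rotation vector about the tool's x, y, z in rad. In form: [[grip, [x, y, z], [wx, wy, wz]], ...]. A call has 1 to 20 rows; each row shifts and turns the commanded pose from where the row before left it, along the tool's axes as they then stand; what a row does not reach is not made up. A row lasts 1/12 s, in which the tool goes at most 41.7 mm and 7.16 degrees, less where a joint would pass 70% of its speed; a pose out of reach is approached as far as the arm can. A call is refused whole if a number of a shift passes 0.0417 or a number of a turn 0.125, either way. A call with a gripper value outside its range is refused whole. The fingers move at their own pace and stop on an object; the grip force is fixed at half the most. Time passes only in rows, so rows that do not move let the fingers close. It gives the time, the measured TCP pose, the force, the opening and the grip force at its end, in the units of the state.
- manip.get_obs(): the state, without advancing time (a new reading comes with each control period).
- manip.get_image(name): name is "scene" or "top" or "wrist"; returns (picture, depth): 480x640x3 uint8, blue, green, red; 480x640 float32, mm along the optical axis (not along the pixel's ray), 0 where there is no reading.
- manip.camera_info(name): a dict with "intrinsics" (3x3 intrinsics, pixels), "world_to_cam" (4x4, takes a point from world to camera coordinates). Camera axes: x right, y up, looking along -z (the intrinsics and any distortion apply to the point x, -y, -z); pixel columns grow to the right and rows downward; lengths in mm; the calibration is good to about 2 mm. The wrist camera is an equidistant fisheye: a pixel r from the principal point sees the ray r / f radians off the axis. A picture is of the moment at which its call begins: read the wrist's pose just before it. camera_info takes no time and is no camera call; for the wrist camera it gives the pose at the moment of the call.
- manip.hand_in(): hands the job in; it is judged then, once.
The state is a dict: "time_s": time; "q": joint angles; "qd": joint speeds; "tau": joint torques, N m; "ee_pos": TCP position; "eef_rot": TCP orientation; "force": force on the tool from outside, world axes, zero at the start; "moment": the same for the moment, N m; "grip_width": opening from 0.0 (shut) to 1.0 (fully open); "gripper_force": force on a finger pad.
Only numpy, scipy, OpenCV 4.12 (cv2) and the standard library are available. Lean on these libraries where they do the work, as an engineer would, in place of code of your own. Each camera call takes 0.05 s, during which the arm holds its last target. There are 200 camera calls.

## Working session

There is one attempt and no reset: what is moved stays moved. The work goes in short steps, Python scripts to look and compute and a tool call to move; the robot and the scene stay as the last step left them, time stands still between calls to the robot, and variables do not carry over. Pictures are saved under pics/ and viewed, at most 10 in all, crops included, and the job is handed in when it is done.

Besides the shell and the picture viewer there is one more tool, called after "Call:" by a JSON object that holds its "op" and its "data". carry_out: Moves the arm, as the interface text tells. Its arguments: {"type":"object","properties":{"rows":{"type":"array","items":{"type":"array"}}},"required":["rows"]}

```bash
mkdir -p pics; python3 - <<'E'
from workcell import manip
import cv2,numpy as np
o=manip.get_obs();print(o['time_s'],o['ee_pos'],o['eef_rot'],o['force'],o['grip_width'])
for n in['top','scene']:
    im,d=manip.get_image(n);cv2.imwrite(f'pics/{n}0.png',im);np.save(f'{n}.npy',d)
    c=manip.camera_info(n);print(n,c)
E
```

```text
0.0 [ 301.12766934 -603.48138537  248.94586517] [[ 8.94792220e-01  4.46481835e-01 -9.24495696e-04]
 [ 4.46482790e-01 -8.94790484e-01  1.76290248e-03]
 [-4.01260161e-05 -1.99020284e-03 -9.99998019e-01]] [ 0.20458877 -0.17757378  1.11921335] 1.0040726183873534
top {'intrinsics': array([[468.31929071,   0.        , 310.66245559],
       [  0.        , 468.31929071, 248.2950147 ],
       [  0.        ,   0.        ,   1.        ]]), 'world_to_cam': array([[ 1.07314148e-02, -9.99738030e-01,  2.02165314e-02,
         1.20958940e+02],
       [ 9.98885550e-01,  1.16471780e-02,  4.57383923e-02,
        -5.51552736e+02],
       [-4.59618758e-02,  1.97031634e-02,  9.98748863e-01,
        -9.68755392e+02],
       [ 0.00000000e+00,  0.00000000e+00,  0.00000000e+00,
         1.00000000e+00]])}
scene {'intrinsics': array([[568.14889282,   0.        , 313.16397748],
       [  0.        , 568.14889282, 238.64323113],
       [  0.        ,   0.        ,   1.        ]]), 'world_to_cam': array([[ 7.73668525e-01,  6.33568975e-01,  5.23132158e-03,
        -5.18812364e+02],
       [-4.23588603e-01,  5.11080283e-01,  7.47910182e-01,
         1.28856441e+02],
       [ 4.71179062e-01, -5.80850495e-01,  6.63779326e-01,
        -1.33726019e+03],
       [ 0.00000000e+00,  0.00000000e+00,  0.00000000e+00,
         1.00000000e+00]])}
```

View pics/top0.png

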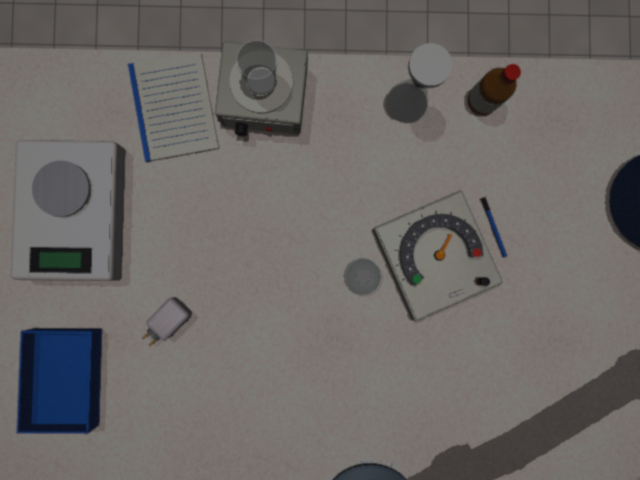

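View pics/scene0.png

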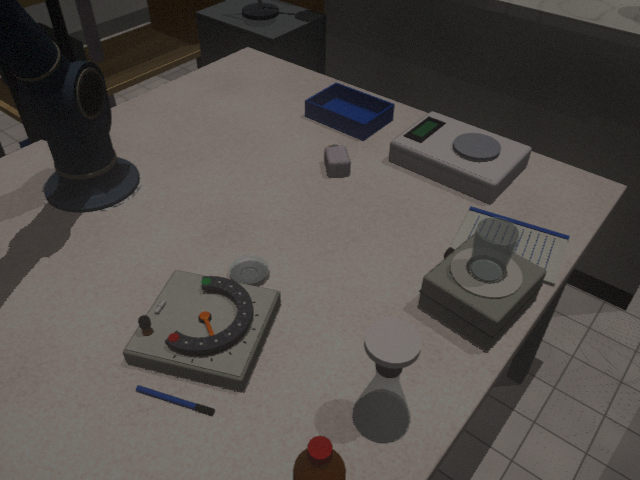

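```bash
cat > h.py <<'E'
import cv2,numpy as np
from workcell import manip
def ray(c,uv,fish=False):
    K,T=c['intrinsics'],c['world_to_cam'];R,t=T[:3,:3],T[:3,3]
    p=np.linalg.inv(K)@np.array([uv[0],uv[1],1.]);d=p.copy()
    if fish:
        r=np.hypot(p[0],p[1]);s=np.sin(r)/max(r,1e-9);d=np.array([p[0]*s,p[1]*s,np.cos(r)])
    return -R.T@t,R.T@(d*[1,-1,-1])
def plane(c,uv,z,fish=False):
    o,d=ray(c,uv,fish);return o+d*(z-o[2])/d[2]
def tri(rs):
    A=b=0;
    for o,d in rs:
        d=d/np.linalg.norm(d);P=np.eye(3)-np.outer(d,d);A=A+P;b=b+P@o
    p=np.linalg.solve(A,b);return p
def masks(im):
    h=cv2.cvtColor(im,cv2.COLOR_BGR2HSV);H,S,V=cv2.split(h)
    return dict(green=(H>50)&(H<85)&(S>110)&(V>50),red=((H<5)|(H>174))&(S>130)&(V>60),orange=(H>6)&(H<20)&(S>150)&(V>90),dark=(V<90)&(S<90))
def blobs(m,box):
    z=np.zeros(m.shape,np.uint8);x0,y0,x1,y1=box;z[y0:y1,x0:x1]=m[y0:y1,x0:x1]
    n,l,s,c=cv2.connectedComponentsWithStats(z);i=1+np.argmax(s[1:,4]);return l==i,c[i],s[i]
E
python3 - <<'E'
from h import *
B=dict(top=(385,200,490,300),scene=(150,260,270,365));R={k:[] for k in('green','red')}
for n in B:
    im=cv2.imread(f'pics/{n}0.png');c=manip.camera_info(n);M=masks(im)
    for k in M:
        m,ce,s=blobs(M[k],B[n]);print(n,k,ce,s)
        if k in R:R[k].append(ray(c,ce));print(plane(c,ce,60))
        if k=='orange':
            ys,xs=np.nonzero(m);P=np.array([plane(c,(x,y),47) for x,y in zip(xs,ys)])[:,:2]
            w,v=np.linalg.eigh(np.cov(P.T));a=v[:,1];t=(P-P.mean(0))@a
            print('needle',P.mean(0),a,np.degrees(np.arctan2(a[1],a[0])),P[t.argmin()],P[t.argmax()])
for k in R:print(k,tri(R[k]))
E
```

```text
top green [416.39655172 278.39655172] [413 275   8   8  58]
[490.35465271 -83.23619921  60.        ]
top red [476.53448276 252.20689655] [473 248   9   9  58]
[ 543.95929578 -204.21922477   60.        ]
top orange [442.57009346 248.98130841] [436 234  15  25 107]
needle [ 550.26360789 -139.76728372] [-0.88686649  0.4620258 ] 152.48209416074405 [ 580.90162904 -155.01452762] [ 531.85204528 -130.40710075]
top dark [433.91633267 239.74048096] [ 398  211   86   75 1996]
scene green [205.74418605 280.58139535] [202 278   9   6  43]
[488.46346352 -82.32643068  60.        ]
scene red [173.41333333 337.01333333] [168 333  12   9  75]
[ 542.75539642 -203.03651491   60.        ]
scene orange [206.5078125 321.3671875] [199 312  15  24 128]
needle [ 550.27366401 -139.67040402] [-0.88986228  0.45622924] 152.85594663666333 [ 577.92375677 -155.06974414] [ 528.92413979 -130.38710876]
scene dark [224.19361702 313.20904255] [ 164  261  105  102 3760]
green [490.12169619 -83.09065858  61.65455337]
red [ 543.88480513 -203.66450485   61.50605665]
```

Call:
{"op": "carry_out", "data": {"rows": [[0, [0.02, -0.019, 0.0025], [0, 0, 0]], [0, [0.02, -0.019, 0.0025], [0, 0, 0]], [0, [0.02, -0.019, 0.0025], [0, 0, 0]], [0, [0.02, -0.019, 0.0025], [0, 0, 0]], [0, [0.02, -0.019, 0.0025], [0, 0, 0]], [0, [0.02, -0.019, 0.0025], [0, 0, 0]], [0, [0.02, -0.019, 0.0025], [0, 0, 0]], [0, [0.02, -0.019, 0.0025], [0, 0, 0]], [0, [0.02, -0.019, 0.0025], [0, 0, 0]], [0, [0.02, -0.019, 0.0025], [0, 0, 0]], [0, [0.02, -0.019, 0.0025], [0, 0, 0]], [0, [0.02, -0.019, 0.0025], [0, 0, 0]], [0, [0.02, -0.019, 0.0025], [0, 0, 0]], [0, [0.02, -0.019, 0.0025], [0, 0, 0]], [0, [0.02, -0.019, 0.0025], [0, 0, 0]], [0, [0.02, -0.019, 0.0025], [0, 0, 0]], [0, [0.02, -0.019, 0.0025], [0, 0, 0]], [0, [0.02, -0.019, 0.0025], [0, 0, 0]], [0, [0, 0, 0], [0, 0, 0]], [0, [0, 0, 0], [0, 0, 0]]]}}

```text
time_s: 1.77
ee_pos: [471.0, -135.6, 204.7]
eef_rot: [[0.893, 0.45, -0.001], [0.45, -0.893, 0.0], [-0.0, -0.001, -1.0]]
force: [-0.5, 0.1, -0.8]
grip_width: -0.004
gripper_force: 0.0
```

```bash
python3 - <<'E'
from h import *
o=manip.get_obs();print(o['time_s'],o['ee_pos'],o['eef_rot'].round(4),o['force'],o['grip_width'],o['q'])
c=manip.camera_info('wrist');im,d=manip.get_image('wrist');cv2.imwrite('pics/w1.png',im);np.save('w1.npy',c)
T=c['world_to_cam'];print(c['intrinsics'],-T[:3,:3].T@T[:3,3],T[2,:3])
E
```

```text
1.7667 [ 471.00136689 -135.57113206  204.6973984 ] [[ 8.93e-01  4.50e-01 -7.00e-04]
 [ 4.50e-01 -8.93e-01  4.00e-04]
 [-4.00e-04 -7.00e-04 -1.00e+00]] [-0.51859004  0.12496695 -0.77705532] -0.0037736131389249305 [ 0.4446541   0.23514189 -0.29072006  1.99989349  0.08375635  0.91850103
 -0.993488  ]
[[371.64829954   0.         320.77350676]
 [  0.         371.64829954 242.33666519]
 [  0.           0.           1.        ]] [ 530.00205488 -107.13909533  328.68174026] [0.23413823 0.11792314 0.96502509]
```

View pics/w1.png

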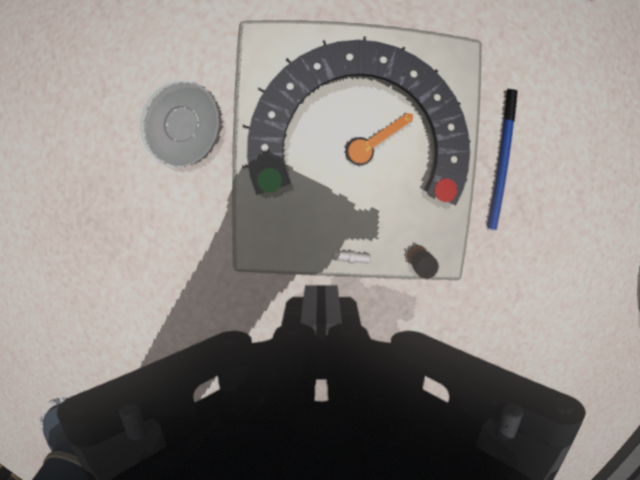

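Wrist view: pad clear, green dot at (269,180) (in shadow), red at (447,190), needle pivot (360,151), tip (411,117); stir bar and vial at the near edge (350,257), (422,262).

```bash
python3 - <<'E'
from h import *
im=cv2.imread('pics/w1.png');c=np.load('w1.npy',allow_pickle=True).item()
h=cv2.cvtColor(im,cv2.COLOR_BGR2HSV);H,S,V=cv2.split(h)
M=masks(im);M['green']=(H>50)&(H<85)&(S>80)
G={}
for k in('green','red','orange'):
    m,ce,s=blobs(M[k],(235,20,485,280));ys,xs=np.nonzero(m);z=47 if k=='orange' else 60
    P=np.array([plane(c,(x,y),z,True) for x,y in zip(xs,ys)])[:,:2];G[k]=P;print(k,ce,s,P.mean(0),np.ptp(P,0))
g,r=[(G[k].min(0)+G[k].max(0))/2 for k in('green','red')]
print(g,r,np.linalg.norm(g-r))
# height check of the dots: wrist ray with top ray
for k,uv in(('green',(416.4,278.4)),('red',(476.5,252.2))):
    ce=blobs(M[k],(235,20,485,280))[1];print(k,tri([ray(manip.camera_info('top'),uv),ray(c,ce,True)]))
u=(r-g)/np.linalg.norm(r-g);px=np.array([-u[1],u[0]]);O=(g+r)/2+px*70*np.cos(np.radians(70));yaw=np.arctan2(px[1],px[0])
# strip: white dots fit
w=((V>170)&(S<60)).astype(np.uint8);n,l,s,ce=cv2.connectedComponentsWithStats(w)
pts=[plane(c,ce[i],60,True)[:2] for i in range(1,n) if 15<s[i,4]<120]
pts=np.array([p for p in pts if 55<np.linalg.norm(p-O)<85])
for p in pts:print('dot',p,np.linalg.norm(p-O),np.degrees(np.arctan2(*(p-O)[::-1])-yaw))
if len(pts)>3:
    a=np.linalg.lstsq(np.c_[2*pts,np.ones(len(pts))],(pts**2).sum(1),rcond=None)[0];print('fit',a[:2],np.sqrt(a[2]+a[:2]@a[:2]))
P=G['orange'];d=np.linalg.norm(P-O,axis=1);Q=P[(d>14)];D=Q.mean(0)-O
w_,v=np.linalg.eigh(np.cov(Q.T));v=v[:,1]*np.sign(v[:,1]@D)
hub=P[d<14]
print('O',O,'yaw',np.degrees(yaw),'dir from O',np.degrees(np.arctan2(D[1],D[0])),'axis',np.degrees(np.arctan2(v[1],v[0])),'tip r',d.max(),'hub',hub.mean(0))
E
```

```text
green [269.20984456 179.86787565] [258 169  23  22 386] [490.00914231 -85.2847351 ] [15.85520669 16.11731395]
red [445.48677249 189.66666667] [435 179  22  22 378] [ 543.83059704 -205.47842657] [16.81216078 17.05925722]
orange [389.87359551 129.51685393] [368 114  44  34 356] [ 564.07539942 -148.50312193] [36.81138734 21.04022852]
[489.83872378 -85.3343166 ] [ 543.95118745 -205.50970489] 131.79636821682834
green [489.77403114 -84.69188515  54.99875942]
red [ 547.17372107 -230.91914435  -10.32928152]
dot [596.73627368 -96.35259837] 70.03581242312147 9.83409481320881
dot [ 606.75024544 -118.62823068] 70.10821819466398 -10.238268919251478
dot [579.66639053 -78.84515006] 69.97427770468828 29.949833685482083
dot [ 608.40809076 -142.7709621 ] 70.05152986455826 -30.122912604217678
dot [557.83799474 -68.22806195] 70.02302917258864 49.91920379454295
dot [ 601.85513491 -166.37573485] 70.23526244802402 -50.23594691432566
dot [533.57069135 -65.73268618] 70.04946292255914 69.97894880264484
dot [ 587.4657235  -186.13486678] 70.2152436586765 -70.28100910514033
dot [510.13009798 -71.55287934] 70.1336456031633 89.8209819777909
dot [ 567.43231348 -199.91055691] 70.43390908614997 -90.1885831468162
fit [ 538.56594619 -135.79702491] 70.25607840218277
O [ 538.72536176 -135.59223548] yaw 24.24104147170067 dir from O -26.956320439068765 axis -27.16667504404551 tip r 48.64715231409293 hub [ 548.64808126 -140.77750726]
```

Call:
{"op": "carry_out", "data": {"rows": [[0, [0.0066, -0.0062, 0.01], [0, 0, 0]], [0, [0.0066, -0.0062, 0.01], [0, 0, 0]], [0, [0.0066, -0.0062, 0.01], [0, 0, 0]], [0, [0.0066, -0.0062, 0.01], [0, 0, 0]], [0, [0.0066, -0.0062, 0.01], [0, 0, 0]], [0, [0.0066, -0.0062, 0.01], [0, 0, 0]], [0, [0, 0, 0.015], [0, 0, 0]], [0, [0, 0, 0.015], [0, 0, 0]], [0, [0, 0, 0.01], [0, 0, 0]], [0, [0, 0, 0.006], [0, 0, 0]], [0, [0, 0, 0], [0, 0, 0]], [0, [0, 0, 0], [0, 0, 0]], [0, [0, 0, 0], [0, 0, 0]]]}}

```text
time_s: 2.9
ee_pos: [490.2, -86.7, 99.7]
eef_rot: [[0.895, 0.446, 0.001], [0.446, -0.895, -0.0], [0.001, 0.001, -1.0]]
force: [-0.1, 0.5, -0.6]
grip_width: -0.001
gripper_force: 0.0
```

```bash
python3 - <<'E'
from h import *
o=manip.get_obs();p,R=o['ee_pos'],o['eef_rot'];print(o['time_s'],p,R.round(4).tolist(),o['force'])
tip=p+R@[0,0,19]
c=manip.camera_info('wrist');im,d=manip.get_image('wrist');np.save('w2.npy',c)
T=c['world_to_cam'];K=c['intrinsics']
def proj(P):
    q=(T@np.r_[P,1])[:3]*[1,-1,-1];th=np.arctan2(np.hypot(q[0],q[1]),q[2]);n=np.hypot(q[0],q[1])
    return K[:2,:2]@(q[:2]/n*th)+K[:2,2]
u=proj(tip);g=proj(np.array([490,-85.3,60]));print('tip px',u,'dot px',g)
for a in(-11,11):print(a,proj(p+R@[a,0,19]))
x,y=u.astype(int);cr=im[max(0,y-110):y+70,x-120:x+120];print('crop origin',x-120,max(0,y-110));cv2.imwrite('pics/w2.png',cv2.resize(cr,None,fx=3,fy=3,interpolation=cv2.INTER_CUBIC))
t,_=manip.get_image('scene');cv2.imwrite('pics/s2.png',cv2.resize(t[230:350,130:280],None,fx=5,fy=5,interpolation=cv2.INTER_CUBIC))
c=manip.camera_info('scene');q=(c['world_to_cam']@np.r_[tip,1])[:3]*[1,-1,-1];q=c['intrinsics']@q;print('scene tip px',q[:2]/q[2], 'in crop',(q[:2]/q[2]-[130,230])*5)
E
```

```text
2.9 [490.20664926 -86.69532123  99.66499867] [[0.8951, 0.4459, 0.0014], [0.4459, -0.8951, -0.0004], [0.0011, 0.0009, -1.0]] [-0.09895499  0.52449573 -0.57568015]
tip px [318.11063582 303.42443797] dot px [315.45346181 284.51680233]
-11 [318.19187012 326.35957367]
11 [318.03251214 279.1181973 ]
crop origin 198 193
scene tip px [203.17840061 274.22867574] in crop [365.89200306 221.1433787 ]
```

View pics/w2.png

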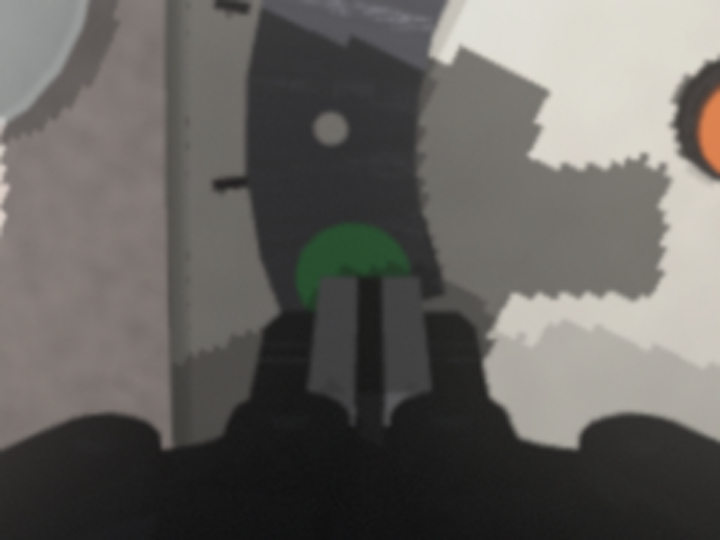

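View pics/s2.png

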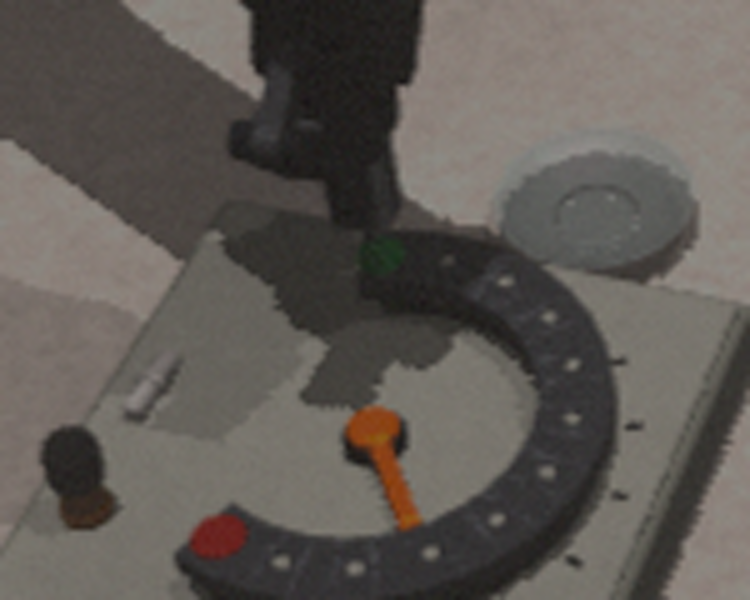

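Wrist crop: closed pads end at crop (371,277), just short of the green dot (352,275) and about 1.7 mm right of where the calibration puts them; this agrees with the top/scene position of the dot. Scene crop: tips hover over the green dot at (383,253), all else undisturbed.

Call:
{"op": "carry_out", "data": {"rows": [[0, [0.0008, -0.0014, 0.003], [0, 0, 0]], [0, [0.0008, -0.0014, 0.003], [0, 0, 0]], [0, [0, 0, 0.004], [0, 0, 0]], [0, [0, 0, 0.004], [0, 0, 0]], [0, [0, 0, 0.002], [0, 0, 0]], [0, [0, 0, 0.001], [0, 0, 0]], [0, [0, 0, 0], [0, 0, 0]], [0, [0, 0, 0], [0, 0, 0]], [0, [0, 0, 0], [0, 0, 0]]]}}

```text
time_s: 3.75
ee_pos: [490.0, -83.1, 82.1]
eef_rot: [[0.895, 0.446, 0.0], [0.446, -0.895, -0.0], [0.0, 0.0, -1.0]]
force: [0.1, -0.1, 0.1]
grip_width: 0.0
gripper_force: 0.0
```

```bash
python3 - <<'E'
from h import *
c=manip.camera_info('wrist');im,d=manip.get_image('wrist')
cr=im[200:380,200:440];cv2.imwrite('pics/w3.png',cv2.resize(cr,None,fx=3,fy=3,interpolation=cv2.INTER_CUBIC))
for i in range(4):
    o=manip.get_obs();print(o['ee_pos'],o['force']);manip.get_image('top')
E
```

```text
[489.99997062 -83.09966672  82.14325476] [-0.08849815  0.37270595 -0.11687825]
[489.98091517 -83.11500886  82.16107224] [-1.02470453 -0.32498438  0.38607902]
[489.96470272 -83.09122759  82.1677517 ] [ 0.31320731 -0.23639628 -0.21339012]
[489.94025605 -83.1214967   82.15421827] [0.33697787 0.3940989  0.81932933]
```

View pics/w3.png

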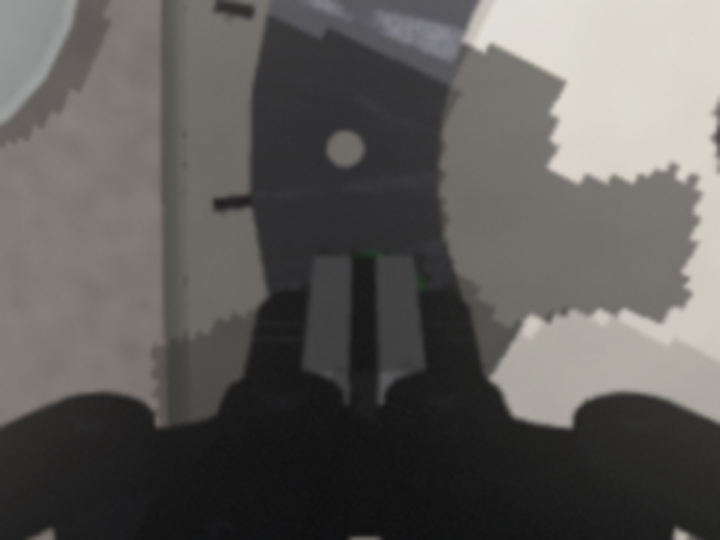

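Wrist crop: pads cover the green dot, its rim just showing at (370,252) and (425,285), so lateral alignment is within ~1 mm. Now lower to contact.

Call:
{"op": "carry_out", "data": {"rows": [[0, [0.0003, 0, 0.001], [0, 0, 0]], [0, [0.0003, 0, 0.001], [0, 0, 0]], [0, [0, 0, 0.001], [0, 0, 0]], [0, [0, 0, 0.001], [0, 0, 0]], [0, [0, 0, 0.001], [0, 0, 0]], [0, [0, 0, 0], [0, 0, 0]], [0, [0, 0, 0], [0, 0, 0]]]}}

```text
time_s: 4.58
ee_pos: [490.5, -82.7, 77.1]
eef_rot: [[0.895, 0.447, 0.0], [0.447, -0.895, -0.0], [0.0, 0.0, -1.0]]
force: [-0.9, 0.2, 2.6]
grip_width: 0.004
gripper_force: 1.2
```

```bash
cat > f.py <<'E'
from h import *
F=[];P=[]
for i in range(6):
    o=manip.get_obs();F.append(o['force']);P.append(o['ee_pos']);manip.get_image('top')
print(o['time_s'],np.mean(P,0).round(2),np.mean(F,0).round(2),np.std(F,0).round(2))
E
python3 f.py
```

```text
4.8333 [490.46 -82.75  77.13] [-0.53  0.19  2.45] [0.3  0.14 0.15]
```

```bash
cat > arc.py <<'E'
from h import *
import sys
a0,a1,n=map(float,sys.argv[1:4]);o=manip.get_obs();p=o['ee_pos'][:2]
O=np.array([539.2,-133.4]);A=np.radians(np.linspace(a0,a1,int(n)+1)[1:])
W=O+70*np.c_[np.cos(A),np.sin(A)]-p
x=o['eef_rot'][:2,0];L=np.c_[W@x,W@[x[1],-x[0]]].round(1)
print([[round(float(v)/1e3,4) for v in r] for r in np.diff(np.r_[[[0,0]],L],axis=0)])
E
python3 arc.py 133.9 58.9 19
```

```text
[[0.0047, -0.001], [0.0048, -0.001], [0.0047, -0.0006], [0.0048, -0.0003], [0.0049, 0.0], [0.0048, 0.0004], [0.0047, 0.0007], [0.0048, 0.001], [0.0046, 0.0014], [0.0045, 0.0016], [0.0044, 0.002], [0.0043, 0.0023], [0.0041, 0.0025], [0.0039, 0.0028], [0.0037, 0.0031], [0.0035, 0.0034], [0.0032, 0.0035], [0.003, 0.0038], [0.0027, 0.004]]
```

Call:
{"op": "carry_out", "data": {"rows": [[0, [0, 0, 0.001], [0, 0, 0]], [0, [0.0047, -0.001, 0], [0, 0, 0]], [0, [0.0048, -0.001, 0], [0, 0, 0]], [0, [0.0047, -0.0006, 0], [0, 0, 0]], [0, [0.0048, -0.0003, 0], [0, 0, 0]], [0, [0.0049, 0, 0], [0, 0, 0]], [0, [0.0048, 0.0004, 0], [0, 0, 0]], [0, [0.0047, 0.0007, 0], [0, 0, 0]], [0, [0.0048, 0.001, 0], [0, 0, 0]], [0, [0.0046, 0.0014, 0], [0, 0, 0]], [0, [0.0045, 0.0016, 0], [0, 0, 0]], [0, [0.0044, 0.002, 0], [0, 0, 0]], [0, [0.0043, 0.0023, 0], [0, 0, 0]], [0, [0.0041, 0.0025, 0], [0, 0, 0]], [0, [0.0039, 0.0028, 0], [0, 0, 0]], [0, [0.0037, 0.0031, 0], [0, 0, 0]], [0, [0.0035, 0.0034, 0], [0, 0, 0]], [0, [0.0032, 0.0035, 0], [0, 0, 0]], [0, [0.003, 0.0038, 0], [0, 0, 0]], [0, [0.0027, 0.004, 0], [0, 0, 0]]]}}

```text
time_s: 6.55
ee_pos: [575.9, -73.5, 76.1]
eef_rot: [[0.895, 0.447, 0.0], [0.447, -0.895, 0.0], [0.001, -0.0, -1.0]]
force: [-2.3, 1.9, 3.0]
grip_width: -0.004
gripper_force: 1.6
```

```bash
python3 f.py; python3 arc.py 58.9 -13 18
```

```text
6.8 [576.66 -74.01  76.33] [0.11 0.24 2.71] [1.21 1.12 0.28]
[[0.0015, 0.003], [0.0022, 0.0044], [0.0019, 0.0045], [0.0015, 0.0046], [0.0012, 0.0048], [0.0009, 0.0048], [0.0005, 0.0048], [0.0002, 0.0049], [-0.0001, 0.0049], [-0.0005, 0.0048], [-0.0008, 0.0048], [-0.0011, 0.0048], [-0.0015, 0.0046], [-0.0018, 0.0046], [-0.0021, 0.0044], [-0.0024, 0.0042], [-0.0027, 0.0041], [-0.0029, 0.0039]]
```

Call:
{"op": "carry_out", "data": {"rows": [[0, [0.0015, 0.003, 0.0003], [0, 0, 0]], [0, [0.0022, 0.0044, 0], [0, 0, 0]], [0, [0.0019, 0.0045, 0], [0, 0, 0]], [0, [0.0015, 0.0046, 0], [0, 0, 0]], [0, [0.0012, 0.0048, 0], [0, 0, 0]], [0, [0.0009, 0.0048, 0], [0, 0, 0]], [0, [0.0005, 0.0048, 0], [0, 0, 0]], [0, [0.0002, 0.0049, 0], [0, 0, 0]], [0, [-0.0001, 0.0049, 0], [0, 0, 0]], [0, [-0.0005, 0.0048, 0], [0, 0, 0]], [0, [-0.0008, 0.0048, 0], [0, 0, 0]], [0, [-0.0011, 0.0048, 0], [0, 0, 0]], [0, [-0.0015, 0.0046, 0], [0, 0, 0]], [0, [-0.0018, 0.0046, 0], [0, 0, 0]], [0, [-0.0021, 0.0044, 0], [0, 0, 0]], [0, [-0.0024, 0.0042, 0], [0, 0, 0]], [0, [-0.0027, 0.0041, 0], [0, 0, 0]], [0, [-0.0029, 0.0039, 0], [0, 0, 0]], [0, [0, 0, 0], [0, 0, 0]], [0, [0, 0, 0], [0, 0, 0]]]}}

```text
time_s: 8.52
ee_pos: [605.9, -150.4, 75.8]
eef_rot: [[0.895, 0.446, 0.0], [0.446, -0.895, -0.002], [-0.001, 0.002, -1.0]]
force: [1.0, -1.7, 3.5]
grip_width: 0.001
gripper_force: 1.8
```

```bash
python3 f.py; python3 - <<'E'
from h import *
T=manip.get_image('top')[0];S=manip.get_image('scene')[0];cw=manip.camera_info('wrist');Wi=manip.get_image('wrist')[0]
cv2.imwrite('pics/m_w.png',Wi)
a=cv2.resize(T[185:325,370:510],(400,400),interpolation=cv2.INTER_CUBIC);b=cv2.resize(S[250:390,120:290],(400,330),interpolation=cv2.INTER_CUBIC)
o=np.zeros((400,800,3),np.uint8);o[:,:400]=a;o[:330,400:]=b;cv2.imwrite('pics/m.png',o)
O=np.array([539.2,-133.4]);
for n,im,box in(('top',T,(385,200,490,300)),('scene',S,(150,260,270,365)),('wrist',Wi,(0,0,640,479))):
    c=cw if n=='wrist' else manip.camera_info(n);M=masks(im)
    for k in('green','red','orange'):
      try:
        m,ce,s=blobs(M[k],box);print(n,k,ce.round(1),s[4],plane(c,ce,47 if k=='orange' else 57.2,n=='wrist').round(1))
        if k=='orange':
            ys,xs=np.nonzero(m);P=np.array([plane(c,(x,y),47,n=='wrist') for x,y in zip(xs,ys)])[:,:2];a=np.linalg.eigh(np.cov(P.T))[1][:,1];print(np.degrees(np.arctan(a[1]/a[0])))
      except Exception as e:print(n,k,'none')
E
```

```text
8.7667 [ 605.92 -150.29   75.83] [-0.03 -2.58  3.42] [0.48 0.5  0.7 ]
top green [415.6 278.7] 50 [489.7 -82.4  57.2]
top red [475.9 252.3] 59 [ 543.8 -204.1   57.2]
top orange none
scene green none
scene red [173.7 338.1] 75 [ 542.9 -203.    57.2]
scene orange none
wrist green none
wrist red none
wrist orange none
```

View pics/m_w.png

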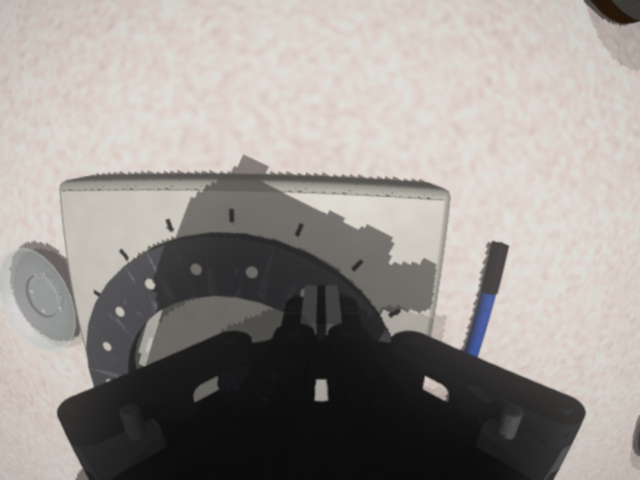

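View pics/m.png

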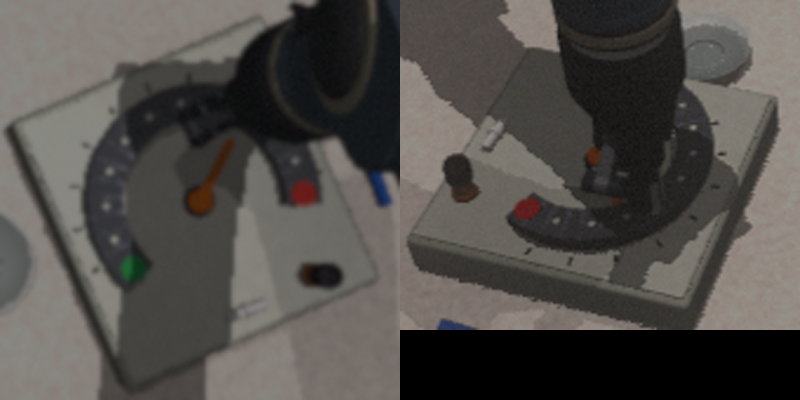

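Wrist view: the tips ride on the strip's middle line at (321,290), dots at (196,270) and (252,272) behind. Top/scene composite: pad in place (red dot unmoved), needle unmoved, still ahead of the fingers.

```bash
python3 arc.py -14.2 -26.7 5; python3 - <<'E'
from h import *
T=manip.get_image('top')[0];c=manip.camera_info('top');H,S,V=cv2.split(cv2.cvtColor(T,cv2.COLOR_BGR2HSV))
m,ce,s=blobs((H>4)&(H<22)&(S>140)&(V>40),(425,220,465,268));ys,xs=np.nonzero(m)
P=np.array([plane(c,(x,y),47) for x,y in zip(xs,ys)])[:,:2];a=np.linalg.eigh(np.cov(P.T))[1][:,1];print(ce,s,np.degrees(np.arctan(a[1]/a[0])),P.mean(0))
E
```

```text
[[-0.0017, 0.0041], [-0.0021, 0.0022], [-0.0022, 0.002], [-0.0024, 0.002], [-0.0024, 0.0019]]
[442.31932773 249.50420168] [435 234  17  26 119] -27.72024085940697 [ 549.19645057 -139.25360716]
```

Call:
{"op": "carry_out", "data": {"rows": [[0, [-0.0017, 0.0037, 0], [0, 0, 0]], [0, [-0.0021, 0.0024, 0], [0, 0, 0]], [0, [-0.0022, 0.0021, 0], [0, 0, 0]], [0, [-0.0024, 0.002, 0], [0, 0, 0]], [0, [-0.0024, 0.0019, 0], [0, 0, 0]], [0, [0, 0, 0], [0, 0, 0]], [0, [0, 0, 0], [0, 0, 0]], [0, [0, 0, 0], [0, 0, 0]]]}}

```text
time_s: 9.68
ee_pos: [601.6, -164.7, 75.7]
eef_rot: [[0.895, 0.446, -0.0], [0.446, -0.895, -0.001], [-0.0, 0.0, -1.0]]
force: [-0.9, 1.0, 3.7]
grip_width: 0.002
gripper_force: 1.8
```

```bash
python3 f.py; python3 - <<'E'
from h import *
p=manip.get_obs()['ee_pos'][:2]-[539.2,-133.4];print(np.hypot(*p),np.degrees(np.arctan2(p[1],p[0])))
S=manip.get_image('scene')[0];W=manip.get_image('wrist')[0];T=manip.get_image('top')[0]
o=np.zeros((400,800,3),np.uint8);o[:,:400]=cv2.resize(T[185:325,370:510],(400,400),interpolation=cv2.INTER_CUBIC);o[:330,400:]=cv2.resize(S[250:390,120:290],(400,330),interpolation=cv2.INTER_CUBIC);cv2.imwrite('pics/e.png',o)
cv2.imwrite('pics/ew.png',W)
c=manip.camera_info('top')
m,ce,s=blobs(masks(T)['red'],(385,200,490,300));print(ce)
m,ce,s=blobs(masks(T)['green'],(385,200,490,300));print(ce)
E
```

```text
9.9333 [ 601.61 -164.74   75.72] [0.08 0.44 3.61] [0.61 0.37 0.23]
69.82111180458062 -26.655064932571747
[475.93220339 252.18644068]
[416.25 278.6 ]
```

View pics/e.png

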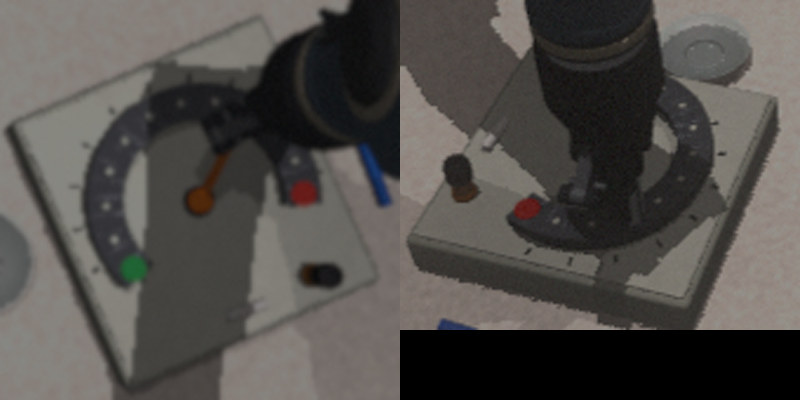

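View pics/ew.png

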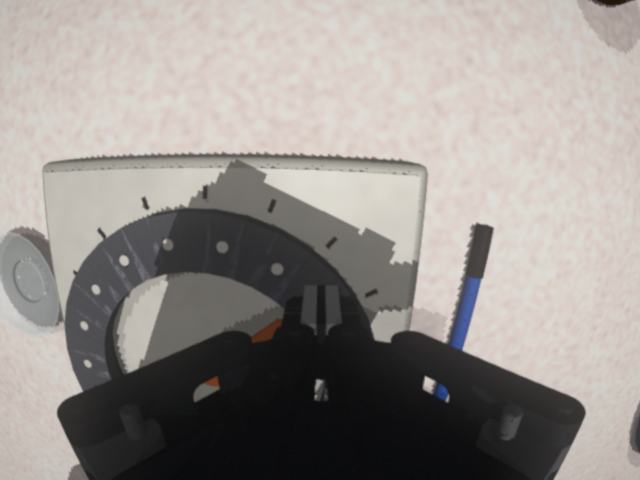

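Final views: fingertips on the strip just where the needle leads (top crop (228,128)); pad, needle, vial, bar, pen unmoved. About 0.6° short, so one small nudge.

Call:
{"op": "carry_out", "data": {"rows": [[0, [-0.0005, 0.0004, 0], [0, 0, 0]], [0, [0, 0, 0], [0, 0, 0]], [0, [0, 0, 0], [0, 0, 0]], [0, [0, 0, 0], [0, 0, 0]]]}}

```text
time_s: 10.47
ee_pos: [601.5, -164.7, 75.7]
eef_rot: [[0.895, 0.447, 0.0], [0.447, -0.895, 0.0], [0.0, 0.0, -1.0]]
force: [0.5, 0.9, 3.1]
grip_width: -0.003
gripper_force: 1.8
```

```bash
python3 f.py; python3 -c "
from workcell import manip
print(manip.hand_in())"
```

```text
10.7167 [ 601.58 -164.75   75.75] [0.09 0.67 3.41] [0.42 0.34 0.63]
the job is handed in; nothing more can be done
None
```

I followed the strip from the green dot without lifting off and handed in at 10.7 s, with the closed fingertips holding about 3.4 N on it, an estimated 0.5° (under 1 mm) short of where the needle points; a last 0.6 mm nudge barely registered, the camera views showed nothing shifted, and the hand-in gave no verdict.

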